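Fasten the tool cabinet's hasp with its pin

TASK

Lock up the small tool cabinet on the bench: swing the steel hasp flat against the doors so that the staple comes through its window, then drop the slim retaining pin down through the staple's loop until its collar rests on the loop. The slim pin stands in one of the two drilled wooden blocks; the stouter pin does not fit.

Things in the scene. Friction and masses are not known exactly. Their poses are not given: they have to be found in the camera images.
- hasp (a joint): angle of the hasp about its upright hinge, rad: 0 = flat against the cabinet doors (shut, a stop), 1.57 = straight out from the doors; starts between 1.0 and 1.5. Stays where it is left; pushing it takes about 0.5 N at the tab. Seen from above it closes anticlockwise.
- hasp_tab (a point): middle of the 30 mm solid tab at the free end of the hasp, an upright steel strap 128 long, 26 high, 4 mm thick, centred 85 mm over the bench; a 52 mm window lies nearer the hinge. Frame turns with it: z up, +y along the strap to the hinge axis 114 mm away, -x its outer face, to push shut with closed fingers. No room behind it when shut.
- staple_hole (a point): where the pin goes: middle of the staple's opening, level with the top of its bars (88.5 mm up). Fixed level U loop of 7 mm bar on the right door; opening 18 wide (y), 16 mm to the nose, 24 to the shut hasp, whose rail is 7.5 mm higher. Axes: x into the doors (faces 31 mm behind), y left, z up. Hasp hinge axis 70 mm left, 26 behind. Cabinet fixed, 190 wide, 90 deep, 115 mm high.
- slim_pin: slimmer of two steel pins upright in fixed drilled wood blocks (54 mm square, 60 high). Shank 9 mm thick, 45 long, foot tapered; collar 36 across, 4 thick; above it a dark round grip 20 across, 36 mm tall (stout pin: 24, 46, 30 across). 0.08 kg. Origin on the axis at the collar's underside, at the start on the block's top; z up, grip top at +40 mm. Lift 50 mm to clear the block.
Not all that is in view belongs to the job. Leave any green, turquoise or yellow look-alike of the slim_pin alone.

How it is judged:
By the outcome, as a careful person would: the job done as asked, in the order asked, and still so for the second after the job is handed in, with the robot touching nothing.
It also fails if it takes over 56 s, if anything falls off the work surface, if the arm or the gripper's body presses on something with over 40 N, if the wrist force passes 120 N, or if a joint passes its speed limit or range.

ROBOT

A 6-joint arm with a two-finger parallel gripper is mounted at the origin on a cart in front of the work surface, level with it; the furniture and walls round the work are solid. World frame = base frame: x ahead of the robot, y to its left, z up, the work surface at z = 0. Lengths are in m, angles in rad, forces in N, time in s.
With the tool pointing down it reaches from about 0.375 to 0.9 m from the base axis. Payload 3.1 kg.
Tool frame: the origin (TCP) lies between the finger pads; the fingertips stand 11 mm ahead of it and the grasp point (between the pads) lies 8 mm behind it; z points along the fingers, y is the line along which they close (so a half turn about z gives the same grasp; the last joint's range is limited). The gripper opens to 87 mm and grips with 3 to 60 N. Pads are 19 mm wide; open, the fingers measure 117 mm over their backs; the gripper's body (75 mm by 190 mm) begins 51 mm behind the grasp point.
Start: joints at [1.042, 0.527, 1.433, -0, 1.181, -0.178], TCP at [0.215, 0.587, 0.234] pointing down, gripper open.
Joint ranges: [-3.08, 3.08], [-0.75, 2.2], [0.22, 2.44], [-1.43, 4.57], [0, 2.65], [-2.85, 2.85]. Speed limits (rad/s): [2.79, 2.79, 3.14, 3.14, 3.14, 3.14].

INTERFACE

Orientations are given as a unit quaternion [x, y, z, w].
In Python, from rig import robot gives the robot as it stands.
- The arm moves only by the tool move_arm, never from a script. Its argument "moves" is text: rows parted by semicolons, each of 7 numbers parted by spaces: the shift along the tool's x, y, z in units of 100 mm (1.0 is 100 mm), then the turn, a rotation vector about the tool's x, y, z in units of 90 degrees (1.0 is 90 degrees), then the opening, from 0 (shut) to 1 (fully open). A call has 1 to 12 rows; each row is the pose to reach, as a shift and turn from the pose commanded when the call began, along the tool's axes at that moment; what a row does not reach only later rows make up. A row lasts 1/10 s, in which the tool goes at most 50 mm and 8.59 degrees, less where a joint would pass 70% of its speed; a pose out of reach is approached as far as the arm can. A call with a number of a shift or a turn outside -1 to 1 is refused whole. A call with a gripper value outside its range is refused whole. The fingers move at their own pace and stop on an object; "squeeze" is the grip in N (left out, the last holds). Time passes only in rows, so rows that repeat a pose let the fingers close. It gives the time, the measured TCP pose, the force, the opening and the grip force at its end, in the units of the state.
- robot.get_obs(): the state, without advancing time (a new reading comes with each control period).
- robot.camera(name): name is "side" or "top"; returns a dict with "image" (384x512x3 uint8, red, green, blue), "intrinsics" (3x3 intrinsics, pixels), "dist_coeffs" ([k1, k2, p1, p2, k3] as OpenCV has them; the pictures are not rectified), "extrinsics" (4x4, takes a point from world to camera coordinates). Camera axes: x right, y up, looking along -z (the intrinsics and any distortion apply to the point x, -y, -z); pixel columns grow to the right and rows downward; lengths in m; the calibration is good to about 2 mm. A picture is of the moment at which its call begins. There is no depth.
- robot.hand_in(): hands the job in; it is judged then, once.
The state is a dict: "time": time; "q": joint angles; "joint_velocities": joint speeds; "joint_torque": joint torques, N m; "position": TCP position; "tool_rot": TCP orientation; "ft_force": force on the tool from outside, world axes, zero at the start; "moment": the same for the moment, N m; "grip_width": finger opening in m; "grip_force": force on a finger pad.
Only numpy, scipy, OpenCV 4.12 (cv2) and the standard library are available. Lean on these libraries where they do the work, as an engineer would, in place of code of your own. Each camera call takes 0.05 s, during which the arm holds its last target. There are 200 camera calls.

## Working session

There is one attempt and no reset: what is moved stays moved. The work goes in short steps, Python scripts to look and compute and a tool call to move; the robot and the scene stay as the last step left them, time stands still between calls to the robot, and variables do not carry over. Pictures are saved under pics/ and viewed, at most 10 in all, crops included, and the job is handed in when it is done.

Besides the shell and the picture viewer there is one more tool, called by a JSON object that holds its "fn" and its "kwargs", one argument or row to a line. move_arm: Moves the arm, as the interface text tells. Shifts and turns lie within -1 to 1; 1 stands for 100 mm of shift or 90 degrees of turn. Its arguments: {"type":"object","properties":{"moves":{"type":"string"},"squeeze":{"type":"number"}},"required":["moves"]}

```bash
mkdir -p pics; cat > h.py <<'E'
import numpy as np, cv2
from rig import robot
from scipy.spatial.transform import Rotation as R
def snap(n,f):
    c=robot.camera(n); cv2.imwrite('pics/'+f,c['image'][:,:,::-1]); 
    np.savez('pics/'+n+'.npz',K=c['intrinsics'],d=c['dist_coeffs'],E=c['extrinsics'],im=c['image']); return c
def ld(n):
    z=np.load('pics/'+n+'.npz'); return z['K'],z['d'],z['E'],z['im']
def ray(n,uv):
    K,d,E,_=ld(n); p=cv2.undistortPoints(np.array([[uv]],float),K,d)[0,0]
    v=E[:3,:3].T@np.array([p[0],-p[1],-1]); o=-E[:3,:3].T@E[:3,3]; return o,v
def atz(n,uv,z):
    o,v=ray(n,uv); return o+v*(z-o[2])/v[2]
def proj(n,P):
    K,d,E,_=ld(n); P=np.atleast_2d(P); c=P@E[:3,:3].T+E[:3,3]; c=c*[1,-1,-1]
    return cv2.projectPoints(c,np.zeros(3),np.zeros(3),K,d)[0][:,0]
def tool(dw):  # world displacement -> tool axes, units of 100mm
    return R.from_quat(robot.get_obs()['tool_rot']).inv().apply(dw)*10
E
python3 - <<'E'
from h import *
a=snap('top','t0.png')['image'];b=snap('side','s0.png')['image']
cv2.imwrite('pics/t0b.png',cv2.resize(a,(800,600))[:,:,::-1]);cv2.imwrite('pics/s0b.png',cv2.resize(b,(800,600))[:,:,::-1])
o=robot.get_obs();print(o)
for n in('top','side'):
    E=ld(n)[2];print(n,-E[:3,:3].T@E[:3,3],E[:3,:3])
E
```

```text
{'time': 0.1, 'q': array([ 1.04147343e+00,  5.28383318e-01,  1.43374893e+00, -1.06383586e-05,
        1.18140333e+00, -1.78523956e-01]), 'joint_velocities': array([-0.00012671, -0.0015372 , -0.00340169,  0.00025551, -0.00022573,
       -0.00025725]), 'joint_torque': array([ 6.07155448e-05, -4.40983129e+01, -1.77151394e+01,  6.34981901e-02,
        5.34212042e-02, -4.94803908e-05]), 'position': array([0.21444779, 0.58639096, 0.23267128]), 'tool_rot': array([ 1.74499417e-01,  9.84656798e-01, -9.12958300e-04, -3.32076793e-04]), 'ft_force': array([-0.28232545,  0.22247974,  0.23119953]), 'moment': array([-0.03361113,  0.02916242,  0.00959578]), 'grip_force': 0.0, 'grip_width': 0.08731080783036992}
top [0.46989183 0.02370099 1.15912114] [[-0.01380549 -0.99980738 -0.01395013]
 [ 0.99013976 -0.01561437  0.13921005]
 [-0.13940106 -0.01189072  0.99016461]]
side [-0.02590834  0.02087094  0.97576124] [[-0.01770611 -0.99973457 -0.01474073]
 [ 0.80058522 -0.02300777  0.59877704]
 [-0.59895725 -0.0011992   0.8007801 ]]
```

View pics/t0b.png

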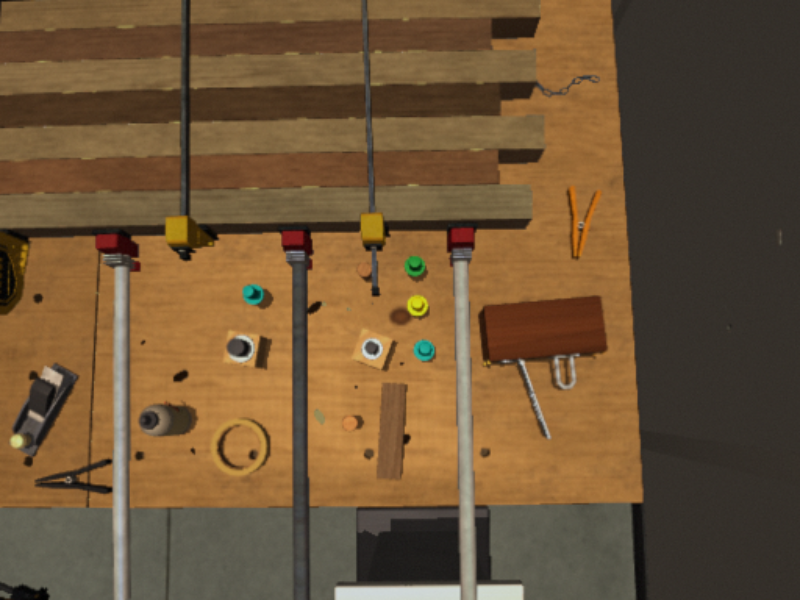

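View pics/s0b.png

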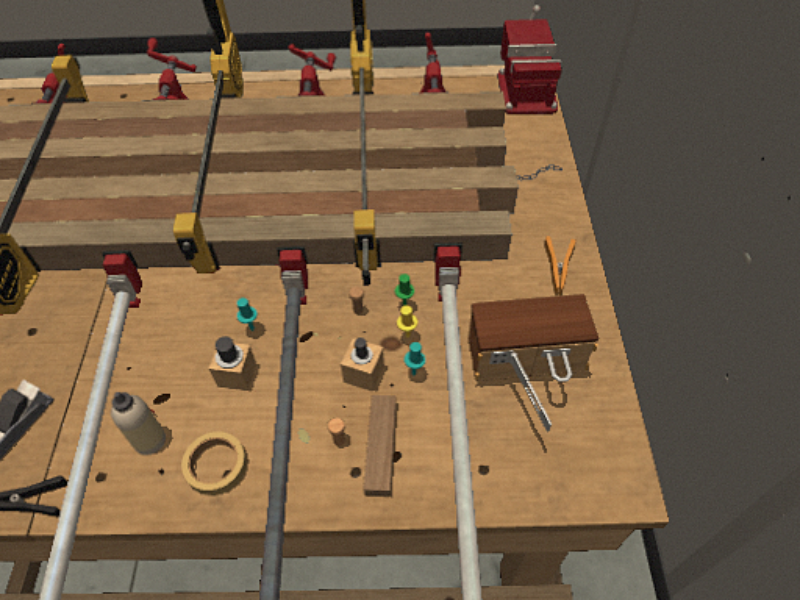

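Top view (800x600 px): pin blocks are at (240,348), grip dark and larger, and (372,349), grip smaller. The cabinet is at (545,330), the staple at (564,372) and the hasp runs from (520,360) to (547,436). The turquoise, green and yellow pins at (253,294), (424,350), (414,266) and (417,305) are look-alikes to leave alone. Of the two dark-grip pins, the right one looks slimmer. I'll confirm that in a crop.

```bash
python3 - <<'E'
from h import *
t=ld('top')[3][:,:,::-1];s=ld('side')[3][:,:,::-1]
f=lambda im,x,y,w,h:cv2.resize(im[y:y+h,x:x+w],(400,300),interpolation=cv2.INTER_CUBIC)
a=np.vstack([np.hstack([f(t,136,194,120,90),f(s,128,194,120,90)]),np.hstack([f(t,296,195,120,90),f(s,290,190,120,90)])])
cv2.imwrite('pics/c0.png',a)
# pipe heights: top pixel -> side pixel for several heights
for uv in [(120,400),(300,400),(464,400)]:
    for z in (0,.05,.1,.2,.3,.4,.5): print(uv,z,atz('top',np.array(uv)/1.5625,z).round(3),(proj('side',atz('top',np.array(uv)/1.5625,z))*1.5625).round(0))
E
```

```text
(120, 400) 0 [0.466 0.538 0.   ] [[ 91. 421.]]
(120, 400) 0.05 [0.466 0.516 0.05 ] [[ 93. 407.]]
(120, 400) 0.1 [0.467 0.494 0.1  ] [[ 95. 391.]]
(120, 400) 0.2 [0.467 0.45  0.2  ] [[ 98. 356.]]
(120, 400) 0.3 [0.467 0.405 0.3  ] [[103. 314.]]
(120, 400) 0.4 [0.468 0.361 0.4  ] [[108. 263.]]
(120, 400) 0.5 [0.468 0.316 0.5  ] [[115. 200.]]
(300, 400) 0 [0.463 0.219 0.   ] [[283. 419.]]
(300, 400) 0.05 [0.463 0.21  0.05 ] [[284. 405.]]
(300, 400) 0.1 [0.464 0.202 0.1  ] [[284. 389.]]
(300, 400) 0.2 [0.464 0.185 0.2  ] [[285. 353.]]
(300, 400) 0.3 [0.465 0.168 0.3  ] [[286. 311.]]
(300, 400) 0.4 [0.465 0.151 0.4  ] [[287. 260.]]
(300, 400) 0.5 [0.466 0.135 0.5  ] [[288. 197.]]
(464, 400) 0 [ 0.459 -0.067  0.   ] [[457. 417.]]
(464, 400) 0.05 [ 0.46  -0.064  0.05 ] [[456. 403.]]
(464, 400) 0.1 [ 0.46 -0.06  0.1 ] [[456. 387.]]
(464, 400) 0.2 [ 0.461 -0.052  0.2  ] [[454. 352.]]
(464, 400) 0.3 [ 0.462 -0.044  0.3  ] [[452. 309.]]
(464, 400) 0.4 [ 0.463 -0.036  0.4  ] [[449. 258.]]
(464, 400) 0.5 [ 0.464 -0.028  0.5  ] [[446. 195.]]
```

View pics/c0.png

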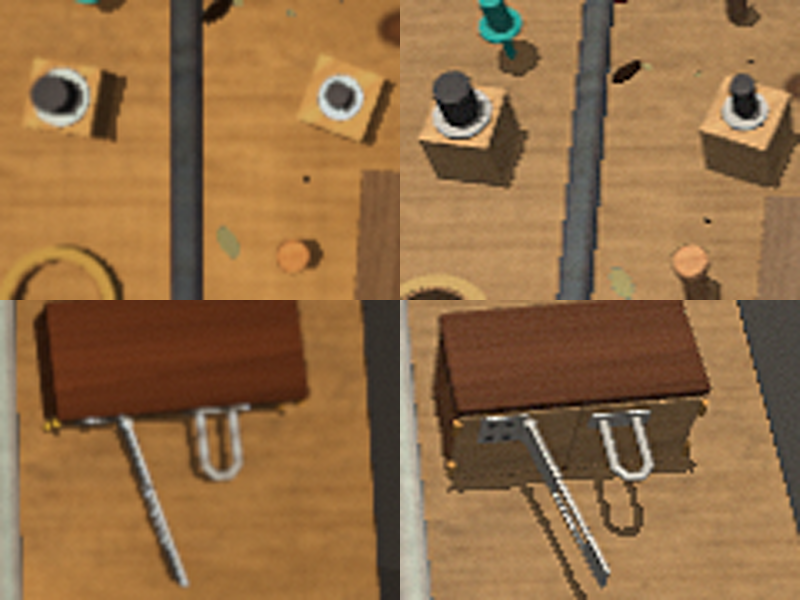

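The crop shows the right block, at (372,349) in the top view, holding the slimmer, shorter grip (about 27 px against 40 px wide). That makes it slim_pin. In the crop, the staple nose is at (220,479) in the top view, the hasp end at (184,583) and its root at (125,420).

```bash
cat > fit.py <<'E'
from h import *
from scipy.optimize import least_squares
N=lambda p,o:(np.array(p,float)+.5)/(10/3)-.5+np.array(o)
T=lambda x,y:N((x,y-300),(296,195)); S=lambda x,y:N((x-400,y-300),(290,190))
def pts(p):
    x,y,w,t=p; r=lambda a,b,z:[x+np.cos(w)*a-np.sin(w)*b,y+np.sin(w)*a+np.cos(w)*b,z]
    e=(.026-.129*np.sin(t),.070-.129*np.cos(t))
    return dict(nose=r(-.023,0,.085),root=r(.026,.07,.098),end=r(*e,.098),L=r(0,.016,.085),Rr=r(0,-.016,.085))
obs=dict(top=dict(nose=T(220,479),root=T(124,420),end=T(183,582)),side=dict(nose=S(632,478),root=S(527,420),end=S(606,571)))
yw=[]
for n,a,b in(('top',T(62,418),T(307,400)),('side',S(458,412),S(708,388))):
    d=atz(n,a,.115)-atz(n,b,.115); yw.append(np.arctan2(-d[0],d[1])); print('edge len,yaw',np.hypot(*d[:2]),yw[-1])
def res(p):
    P=pts(p); return np.concatenate([proj(n,P[k])[0]-v for n in obs for k,v in obs[n].items()]+[[(p[2]-np.mean(yw))*40]])
s=least_squares(res,[.53,-.2,0,1.2]);print(s.x.round(4),s.fun.round(2))
E
python3 - <<'E'
exec(open('fit.py').read())
# pin: dark grip and white collar
for n,c in(('top',N((342,97),(136,194))),('side',N((743-400,97),(128,194)))):
    im=ld(n)[3].astype(float); u,v=c.round().astype(int); y,x=np.mgrid[v-9:v+10,u-7:u+8]; w=im[v-9:v+10,u-7:u+8]
    g=w.max(2)<95; col=(w.min(2)>140)
    gg=(x[g].mean(),y[g].mean()); print(n,c,'grip',gg,g.sum(),'union',x[g|col].mean(),y[g|col].mean(),col.sum())
    print('grip@.08',atz(n,gg,.082 if n=='side' else .09).round(4),'collar bbox',x[col].min(),x[col].max(),y[col].min(),y[col].max())
    bb=((x[col].min()+x[col].max())/2,(y[col].min()+y[col].max())/2);print('collar',atz(n,bb,.064).round(4))
E
```

```text
edge len,yaw 0.18269363527182356 0.05682326447215778
edge len,yaw 0.1865783411797353 0.08417661245085901
[ 0.5001 -0.2239  0.0661  1.3231] [ 0.28 -0.22  0.37  0.13  0.58  0.99 -0.38 -0.04 -0.4  -0.23 -0.41 -0.56
 -0.18]
top [238.25 222.75] grip (np.float64(237.5625), np.float64(222.39583333333334)) 48 union 237.6535433070866 222.90551181102362 79
grip@.08 [0.5467 0.088  0.09  ] collar bbox 231 244 217 229
collar [0.547  0.0897 0.064 ]
side [230.55 222.75] grip (np.float64(231.04597701149424), np.float64(223.11494252873564)) 87 union 231.16438356164383 225.013698630137 59
grip@.08 [0.5449 0.0868 0.082 ] collar bbox 225 238 222 232
collar [0.5446 0.0867 0.064 ]
```

{"fn": "move_arm", "kwargs": {
  "moves": "-1 -0.6 0 0 0 -0.265 0;-1 -0.6 0 0 0 -0.265 0;-1 -0.6 0 0 0 -0.265 0;-1 -0.6 0 0 0 -0.265 0;-1 -0.6 0 0 0 -0.265 0;-1 -0.6 0 0 0 -0.265 0"
}}

```text
time: 0.7
position: [0.2874, 0.4969, 0.2334]
tool_rot: [-0.032, 0.999, 0.0, -0.0]
ft_force: [0.1, -0.8, 0.0]
grip_width: 0.0469
grip_force: 0.0
```

{"fn": "move_arm", "kwargs": {
  "moves": "-1 -1 0 0 0 0 0;-1 -1 0 0 0 0 0;-1 -1 0 0 0 0 0;-1 -1 0 0 0 0 0;-1 -1 0 0 0 0 0"
}}

```text
time: 1.2
position: [0.3944, 0.4034, 0.2334]
tool_rot: [-0.032, 0.999, 0.0, -0.0]
ft_force: [-0.5, -0.2, -0.4]
grip_width: 0.007
grip_force: 0.0
```

{"fn": "move_arm", "kwargs": {
  "moves": "0 -1 0 0 0 0 0;0 -1 0 0 0 0 0;0 -1 0 0 0 0 0;0 -1 0 0 0 0 0"
}}

```text
time: 1.6
position: [0.4001, 0.304, 0.2337]
tool_rot: [-0.033, 0.999, 0.0, -0.0]
ft_force: [-0.0, -0.0, 0.1]
grip_width: 0.0003
grip_force: 0.0
```

{"fn": "move_arm", "kwargs": {
  "moves": "0 -1 0 0 0 0 0;0 -1 0 0 0 0 0;0 -1 0 0 0 0 0;0 -1 0 0 0 0 0"
}}

```text
time: 2.0
position: [0.4078, 0.2045, 0.2338]
tool_rot: [-0.032, 0.999, 0.001, 0.0]
ft_force: [0.0, -0.3, 0.1]
grip_width: 0.0004
grip_force: 0.0
```

{"fn": "move_arm", "kwargs": {
  "moves": "0 -1 0 0 0 0 0;0 -1 0 0 0 0 0;0 -1 0 0 0 0 0;0 -1 0 0 0 0 0"
}}

```text
time: 2.4
position: [0.4147, 0.1047, 0.2337]
tool_rot: [-0.032, 0.999, 0.001, 0.0]
ft_force: [-0.1, 0.5, -0.4]
grip_width: 0.0004
grip_force: 0.0
```

{"fn": "move_arm", "kwargs": {
  "moves": "0 -1 0 0 0 0 0;0 -1 0 0 0 0 0;0 -1 0 0 0 0 0;0 -1 0 0 0 0 0"
}}

```text
time: 2.8
position: [0.421, 0.0052, 0.2335]
tool_rot: [-0.033, 0.999, 0.001, 0.0]
ft_force: [-0.3, 0.8, -0.2]
grip_width: 0.0002
grip_force: 0.0
```

{"fn": "move_arm", "kwargs": {
  "moves": "0.3 -1 0 0 0 0 0;0.3 -1 0 0 0 0 0;0.3 -1 0 0 0 0 0;0.3 -1 0 0 0 0 0"
}}

```text
time: 3.2
position: [0.3974, -0.0965, 0.2335]
tool_rot: [-0.033, 0.999, 0.001, -0.0]
ft_force: [-0.4, 0.5, 0.4]
grip_width: 0.0008
grip_force: 0.0
```

{"fn": "move_arm", "kwargs": {
  "moves": "0 -0.5 0.3 0 0 0 0;0 -0.5 0.5 0 0 0 0;0 -0.5 0.5 0 0 0 0;0 -0.5 0.5 0 0 0 0"
}}

```text
time: 3.6
position: [0.4003, -0.1451, 0.1834]
tool_rot: [-0.034, 0.999, 0.001, -0.001]
ft_force: [0.0, -0.1, 0.5]
grip_width: 0.0004
grip_force: 0.0
```

```bash
cat > plan.py <<'E'
exec(open('fit.py').read()) if 0 else None
from h import *
H=np.array([.5001,-.2239]);w=.0661
Rw=np.array([[np.cos(w),-np.sin(w)],[np.sin(w),np.cos(w)]])
o=robot.get_obs();print(o['time'],o['position'],o['ft_force'])
def push(t,extra=0):
    n=np.array([-np.cos(t),np.sin(t)]); h=.0095*abs(n[0])+.015*abs(n[1])+.002
    return np.array([.026,.07])+.114*np.array([-np.sin(t),-np.cos(t)])+n*(h+extra)
def sh(ps,z):
    W=H+Rw@ps; d=np.array([*W,z])-o['position']; return tool(d).round(2)
if __name__=='__main__':
    print('pre',sh(push(1.323,.025),.085))
    for t in np.arange(1.323,-.1,-.11): print(round(t,2),sh(push(max(t,0)),.085))
    snapd=snap('top','t1.png')['image']; s=snap('side','s1.png')['image']
    f=lambda im,x,y:cv2.resize(im[y:y+150,x:x+120],(400,500),interpolation=cv2.INTER_CUBIC)
    cv2.imwrite('pics/c1.png',np.hstack([f(snapd,290,180),f(s,290,180)])[:,:,::-1])
E
python3 plan.py
```

```text
3.6 [ 0.40027734 -0.14506181  0.18337403] [ 0.02149373 -0.14561351  0.47684836]
pre [ 0.01 -0.01  0.98]
1.32 [-0.05 -0.25  0.98]
1.21 [-0.07 -0.37  0.98]
1.1 [-0.1  -0.49  0.98]
0.99 [-0.14 -0.61  0.98]
0.88 [-0.2  -0.73  0.98]
0.77 [-0.27 -0.84  0.98]
0.66 [-0.35 -0.94  0.98]
0.55 [-0.45 -1.03  0.98]
0.44 [-0.56 -1.11  0.98]
0.33 [-0.68 -1.18  0.98]
0.22 [-0.81 -1.24  0.98]
0.11 [-0.94 -1.28  0.98]
0.0 [-1.08 -1.3   0.98]
```

View pics/c1.png

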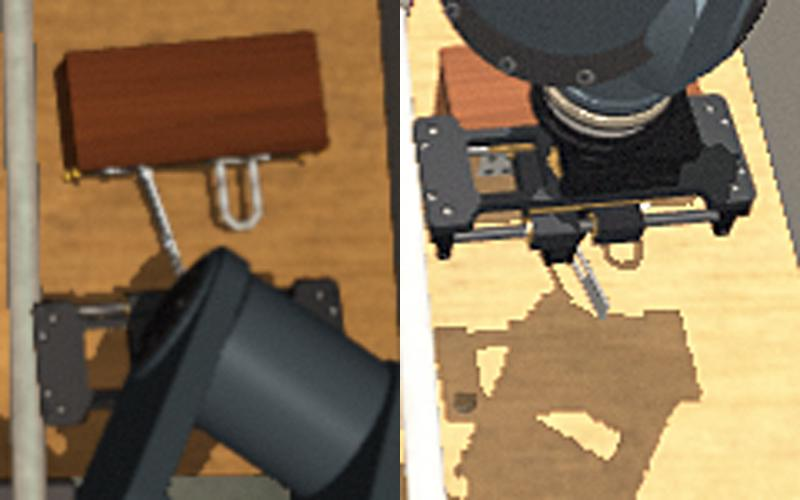

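The gripper is above and to the left of the hasp tip, which is at (605,310) in the side view, with clear space below the fingers. I'll descend and sweep the hasp.

{"fn": "move_arm", "kwargs": {
  "moves": "0 0 0.4 0 0 0 0;0 0 0.8 0 0 0 0;0 0 0.98 0 0 0 0;0 0 0.98 0 0 0 0;0 0 0.98 0 0 0 0"
}}

```text
time: 4.2
position: [0.401, -0.1474, 0.0864]
tool_rot: [-0.033, 0.999, -0.0, 0.0]
ft_force: [-0.5, 0.5, -0.3]
grip_width: 0.0006
grip_force: 0.0
```

{"fn": "move_arm", "kwargs": {
  "moves": "-0.03 -0.12 0 0 0 0 0;-0.05 -0.25 0 0 0 0 0;-0.06 -0.31 0 0 0 0 0;-0.07 -0.37 0 0 0 0 0;-0.08 -0.43 0 0 0 0 0;-0.1 -0.49 0 0 0 0 0;-0.12 -0.55 0 0 0 0 0;-0.14 -0.61 0 0 0 0 0;-0.17 -0.67 0 0 0 0 0;-0.2 -0.73 0 0 0 0 0;-0.2 -0.73 0 0 0 0 0"
}}

```text
time: 5.3
position: [0.4261, -0.2206, 0.0856]
tool_rot: [-0.033, 0.999, -0.001, 0.001]
ft_force: [-0.1, -0.0, 0.4]
grip_width: 0.0007
grip_force: 0.0
```

{"fn": "move_arm", "kwargs": {
  "moves": "-0.03 -0.05 0 0 0 0 0;-0.07 -0.11 0 0 0 0 0;-0.11 -0.16 0 0 0 0 0;-0.15 -0.21 0 0 0 0 0;-0.2 -0.26 0 0 0 0 0;-0.25 -0.3 0 0 0 0 0;-0.3 -0.34 0 0 0 0 0;-0.36 -0.38 0 0 0 0 0;-0.42 -0.42 0 0 0 0 0;-0.48 -0.45 0 0 0 0 0;-0.48 -0.45 0 0 0 0 0"
}}

```text
time: 6.4
position: [0.4773, -0.262, 0.0857]
tool_rot: [-0.033, 0.999, -0.001, 0.001]
ft_force: [0.4, 0.2, 0.6]
grip_width: 0.0007
grip_force: 0.0
```

```bash
python3 plan.py | head -2; python3 - <<'E'
from plan import *
for t in (.33,.22,.11,0): print(t,sh(push(t),.085))
E
```

```text
6.4 [ 0.47729781 -0.26197546  0.08565402] [0.42130491 0.1984836  0.57102286]
pre [0.7  1.21 0.  ]
6.5 [ 0.47616878 -0.26118807  0.08554122] [-0.25532557 -0.80896081 -0.24239659]
0.33 [-0.    0.03  0.01]
0.22 [-0.13 -0.02  0.01]
0.11 [-0.27 -0.06  0.01]
0 [-0.41 -0.08  0.01]
```

View pics/c1.png

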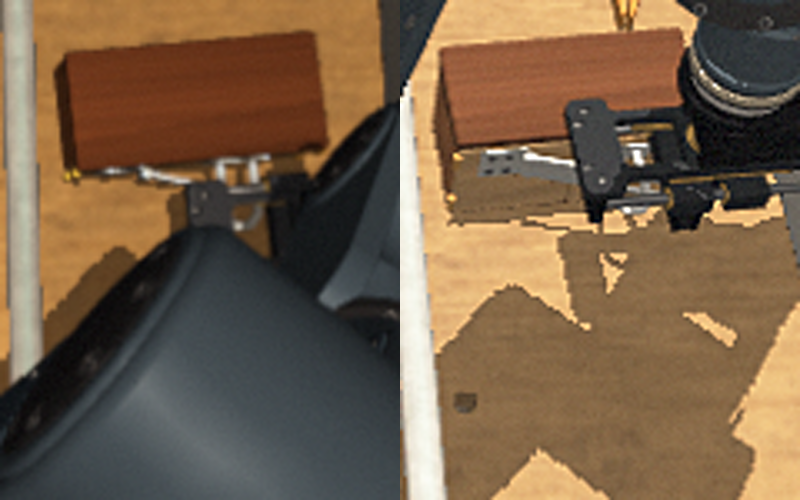

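The hasp is about 20° from shut, with its strap from (110,170) to (190,182) in the top half of the crop. I'll finish the push.

{"fn": "move_arm", "kwargs": {
  "moves": "-0.03 -0.04 0 0 0 0 0;-0.1 -0.08 0 0 0 0 0;-0.17 -0.1 0 0 0 0 0;-0.24 -0.1 0 0 0 0 0;-0.3 -0.1 0 0 0 0 0;-0.35 -0.1 0 0 0 0 0;-0.39 -0.1 0 0 0 0 0;-0.39 -0.1 0 0 0 0 0"
}}

```text
time: 7.3
position: [0.5143, -0.2686, 0.0855]
tool_rot: [-0.034, 0.999, 0.0, -0.002]
ft_force: [-4.1, -1.8, 2.0]
grip_width: 0.0001
grip_force: 2.3
```

{"fn": "move_arm", "kwargs": {
  "moves": "-0.02 0 0 0 0 0 0;-0.04 0 0 0 0 0 0;-0.04 0 0 0 0 0 0"
}}

```text
time: 7.6
position: [0.5146, -0.2685, 0.0854]
tool_rot: [-0.034, 0.999, 0.001, -0.005]
ft_force: [-13.0, -6.0, 6.7]
grip_width: 0.0007
grip_force: 6.7
```

{"fn": "move_arm", "kwargs": {
  "moves": "0.15 0 0 0 0 0 0;0.3 0 0 0 0 0 0;0.3 0 -0.4 0 0 0 0;0.3 0 -0.8 0 0 0 0;0.3 0 -1 0 0 0 0;0.3 0 -1 0 0 0 0"
}}

```text
time: 8.2
position: [0.4917, -0.2716, 0.189]
tool_rot: [-0.033, 0.999, -0.003, 0.003]
ft_force: [0.8, -0.7, -0.4]
grip_width: 0.0007
grip_force: 0.0
```

{"fn": "move_arm", "kwargs": {
  "moves": "-0.3 1 -0.1 0 0 0 0;-0.3 1 -0.1 0 0 0 0.6;-0.3 1 -0.1 0 0 0 0.6;-0.3 1 -0.1 0 0 0 0.6"
}}

```text
time: 8.6
position: [0.5128, -0.1667, 0.1947]
tool_rot: [-0.034, 0.999, 0.0, -0.001]
ft_force: [-1.0, -1.2, -0.4]
grip_width: 0.0171
grip_force: 0.0
```

{"fn": "move_arm", "kwargs": {
  "moves": "-0.5 1 0 0 0 0 0.6;-0.5 1 0 0 0 0 0.6;-0.5 1 0 0 0 0 0.6;-0.5 1 0 0 0 0 0.6"
}}

```text
time: 9.0
position: [0.5566, -0.065, 0.1947]
tool_rot: [-0.034, 0.999, -0.0, -0.0]
ft_force: [-0.1, -0.5, 0.5]
grip_width: 0.0473
grip_force: 0.0
```

```bash
python3 - <<'E'
from h import *
t=snap('top','t2.png')['image'];s=snap('side','s2.png')['image']
f=lambda im,x,y:cv2.resize(im[y:y+90,x:x+100],(400,360),interpolation=cv2.INTER_CUBIC)
cv2.imwrite('pics/c2.png',np.hstack([f(t,310,185),f(s,295,185)])[:,:,::-1])
o=robot.get_obs()['position'];print(o,tool(np.array([.546,.088,.12])-o))
E
```

```text
[ 0.55596555 -0.06688265  0.19492674] [-0.00203243  1.55248857  0.74831241]
```

View pics/c2.png

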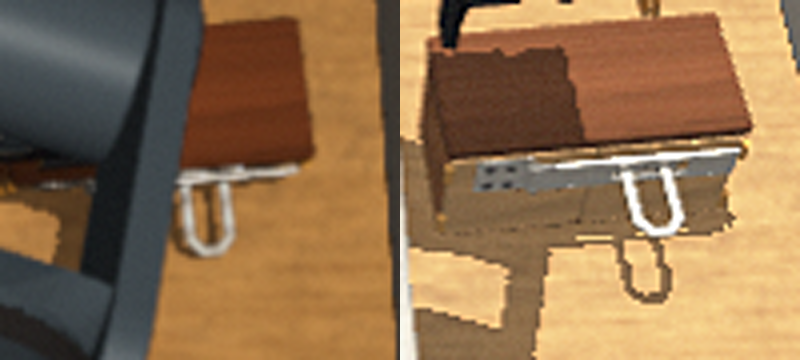

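The hasp is flat on the doors and the staple comes through its window, with the nose at (208,255) in the top half and (660,235) in the side half. Next, the pin.

{"fn": "move_arm", "kwargs": {
  "moves": "0 1 0 0 0 0 0.6;0 1 0 0 0 0 0.6;0 1 0 0 0 0 0.6;0 1 0 0 0 0 0.6"
}}

```text
time: 9.5
position: [0.5496, 0.0333, 0.1955]
tool_rot: [-0.033, 0.999, -0.001, -0.0]
ft_force: [-0.6, -0.6, 0.1]
grip_width: 0.0522
grip_force: 0.0
```

{"fn": "move_arm", "kwargs": {
  "moves": "0 0.55 0 0 0 0 0.6;0 0.55 0.3 0 0 0 0.6;0 0.55 0.45 0 0 0 0.6;0 0.55 0.45 0 0 0 0.6;0 0.55 0.45 0 0 0 0.6"
}}

```text
time: 10.0
position: [0.5469, 0.0871, 0.1506]
tool_rot: [-0.031, 1.0, -0.0, 0.0]
ft_force: [0.1, 0.2, 0.7]
grip_width: 0.0521
grip_force: 0.0
```

```bash
python3 - <<'E'
from h import *
o=robot.get_obs()['position'];print(o,tool(np.array([.546,.088,.08])-o))
s=snap('side','s3.png')['image'];t=snap('top','t3.png')['image']
f=lambda im,x,y:cv2.resize(im[y:y+90,x:x+100],(400,360),interpolation=cv2.INTER_CUBIC)
cv2.imwrite('pics/c3.png',np.hstack([f(t,185,180),f(s,180,185)])[:,:,::-1])
E
```

```text
[0.54688933 0.08714503 0.15062576] [0.00841411 0.00943782 0.70625219]
```

View pics/c3.png

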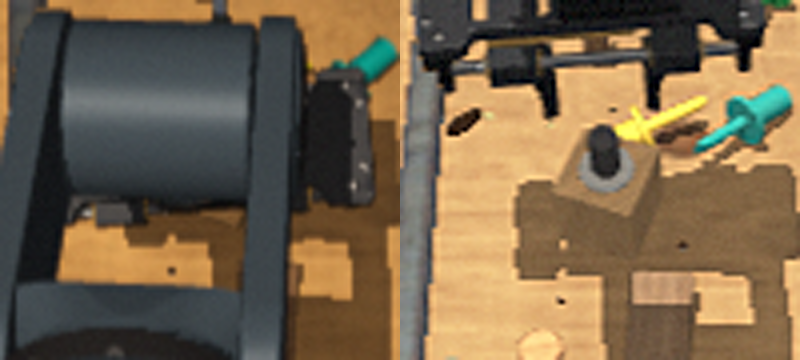

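The pin's grip is at (605,150) in the right half, centred between the fingers at (550,105) and (652,95). The yellow and turquoise look-alikes are now lying down. I'll check from the saved pictures when that happened, and descend.

```bash
python3 - <<'E'
import cv2,numpy as np
for f in ['t0','t1','t2','t3','s0','s1','s2','s3']:
    im=cv2.imread(f'pics/{f}.png');h=cv2.cvtColor(im,cv2.COLOR_BGR2HSV);r=[]
    for n,a,b in(('yel',26,33),('grn',50,75),('tur',80,95)):
        m=((h[...,0]>=a)&(h[...,0]<=b)&(h[...,1]>190)&(h[...,2]>80)).astype(np.uint8)
        k,l,st,c=cv2.connectedComponentsWithStats(m)
        r.append((n,[(c[i].round(0).astype(int).tolist(),st[i,2:5].tolist()) for i in range(1,k) if st[i,4]>25 and 140<c[i][0]<300]))
    print(f,r)
E
```

```text
t0 [('yel', [([267, 195], [13, 13, 123])]), ('grn', []), ('tur', [([161, 188], [13, 11, 86]), ([271, 224], [12, 12, 107])])]
t1 [('yel', [([240, 204], [13, 7, 35])]), ('grn', [([282, 153], [8, 11, 44])]), ('tur', [([150, 184], [14, 7, 31]), ([274, 198], [24, 21, 117])])]
t2 [('yel', [([240, 204], [13, 7, 36])]), ('grn', [([282, 153], [9, 11, 47]), ([277, 164], [7, 13, 26])]), ('tur', [([150, 184], [14, 7, 31])])]
t3 [('yel', []), ('grn', [([282, 153], [9, 11, 44]), ([277, 164], [7, 13, 26])]), ('tur', [([150, 184], [14, 7, 30]), ([279, 194], [10, 10, 54])])]
s0 [('yel', []), ('grn', []), ('tur', [])]
s1 [('yel', []), ('grn', []), ('tur', [])]
s2 [('yel', []), ('grn', []), ('tur', [])]
s3 [('yel', []), ('grn', []), ('tur', [])]
```

{"fn": "move_arm", "kwargs": {
  "moves": "0 0 0.3 0 0 0 0.6;0 0 0.55 0 0 0 0.6;0 0 0.7 0 0 0 0.6;0 0 0.7 0 0 0 0.6;0 0 0.7 0 0 0 0.6"
}}

```text
time: 10.6
position: [0.5471, 0.0887, 0.0814]
tool_rot: [-0.032, 0.999, -0.0, 0.001]
ft_force: [-0.5, -0.4, 0.3]
grip_width: 0.0521
grip_force: 0.0
```

{"fn": "move_arm", "kwargs": {
  "moves": "0 0 0 0 0 0 0.1;0 0 0 0 0 0 0.1;0 0 0 0 0 0 0.1;0 0 0 0 0 0 0.1;0 0 0 0 0 0 0.1;0 0 0 0 0 0 0.1;0 0 0 0 0 0 0.1;0 0 0 0 0 0 0.1",
  "squeeze": 25
}}

```text
time: 11.4
position: [0.5463, 0.0893, 0.0808]
tool_rot: [-0.033, 0.999, 0.0, 0.0]
ft_force: [0.2, 0.2, 3.4]
grip_width: 0.0189
grip_force: 25.0
```

All four look-alikes, including those well away from the arm's path, had already toppled by t=3.6. They were standing on their tapered feet, so they fell on their own. The pin is gripped, 19 mm wide. Lift and carry.

{"fn": "move_arm", "kwargs": {
  "moves": "0 0 -0.2 0 0 0 0.1;0 0 -0.4 0 0 0 0.1;0 0 -0.7 0 0 0 0.1;0 0 -1 0 0 0 0.1;0 0 -1 0 0 0 0.1"
}}

```text
time: 11.9
position: [0.5488, 0.0892, 0.184]
tool_rot: [-0.033, 0.999, -0.0, 0.004]
ft_force: [0.7, -0.2, -1.5]
grip_width: 0.0193
grip_force: 25.0
```

{"fn": "move_arm", "kwargs": {
  "moves": "0.1 -0.3 -0.2 0 0 0 0.1;0.2 -0.6 -0.2 0 0 0 0.1;0.35 -1 -0.2 0 0 0 0.1;0.35 -1 -0.2 0 0 0 0.1;0.35 -1 -0.2 0 0 0 0.1"
}}

```text
time: 12.4
position: [0.517, -0.0135, 0.1995]
tool_rot: [-0.031, 1.0, 0.0, -0.001]
ft_force: [0.4, 0.8, -0.6]
grip_width: 0.0192
grip_force: 25.0
```

{"fn": "move_arm", "kwargs": {
  "moves": "0.1 -0.3 0 0 0 0 0.1;0.2 -0.6 0 0 0 0 0.1;0.35 -1 0 0 0 0 0.1;0.35 -1 0 0 0 0 0.1;0.35 -1 0 0 0 0 0.1"
}}

```text
time: 12.9
position: [0.4893, -0.1145, 0.1999]
tool_rot: [-0.032, 0.999, 0.001, -0.0]
ft_force: [-0.0, 1.1, -1.3]
grip_width: 0.0195
grip_force: 25.0
```

{"fn": "move_arm", "kwargs": {
  "moves": "0 -0.4 0 0 0 0 0.1;0 -0.8 0 0 0 0 0.1;0 -1 0 0 0 0 0.1;0 -1 0 0 0 0 0.1;0 -1 0 0 0 0 0.1"
}}

```text
time: 13.4
position: [0.4957, -0.2129, 0.2]
tool_rot: [-0.033, 0.999, 0.001, -0.001]
ft_force: [0.5, -0.0, -0.8]
grip_width: 0.0192
grip_force: 25.0
```

```bash
python3 - <<'E'
from plan import *
print(o['grip_width'],o['grip_force'],sh(np.array([0,0]),.168))
E
```

```text
13.4 [ 0.49574639 -0.21290331  0.19995399] [ 0.52802286 -0.01983532 -0.76408597]
0.01917502398424874 25.00011637341231 [-0.04 -0.11  0.32]
```

{"fn": "move_arm", "kwargs": {
  "moves": "-0.04 -0.11 0 0 0 0 0.1;-0.04 -0.11 0.15 0 0 0 0.1;-0.04 -0.11 0.3 0 0 0 0.1;-0.04 -0.11 0.3 0 0 0 0.1;-0.04 -0.11 0.3 0 0 0 0.1"
}}

```text
time: 13.9
position: [0.5009, -0.2247, 0.1706]
tool_rot: [-0.033, 0.999, 0.0, -0.0]
ft_force: [0.1, 0.4, -0.9]
grip_width: 0.0189
grip_force: 25.0
```

```bash
python3 - <<'E'
from plan import *
print(sh(np.array([0,0]),.109),robot.get_obs()['position'])
s=snap('side','s4.png')['image']
p=o['position'];foot=p-[0,0,.0658]
h=lambda a,b,z:np.array([*(H+Rw@np.array([a,b])),z])
q=lambda P:((proj('side',P)[0]-[320,190]+.5)*8-.5).round()
for n,P in(('foot',foot),('collar',p-[0,0,.0208]),('hole',h(0,0,.0885)),('nose',h(-.023,0,.085)),('L',h(0,.016,.085)),('Rt',h(0,-.016,.085))): print(n,q(P))
cv2.imwrite('pics/c4.png',cv2.resize(s[190:260,320:405],(680,560),interpolation=cv2.INTER_CUBIC)[:,:,::-1])
E
```

```text
13.9 [ 0.50089137 -0.22473227  0.17057411] [ 0.07355188  0.37279423 -0.85708656]
[0.01 0.01 0.62] [ 0.50089137 -0.22473227  0.17057411]
foot [311. 327.]
collar [340. 246.]
hole [300. 357.]
nose [315. 428.]
L [246. 367.]
Rt [349. 358.]
```

View pics/c4.png

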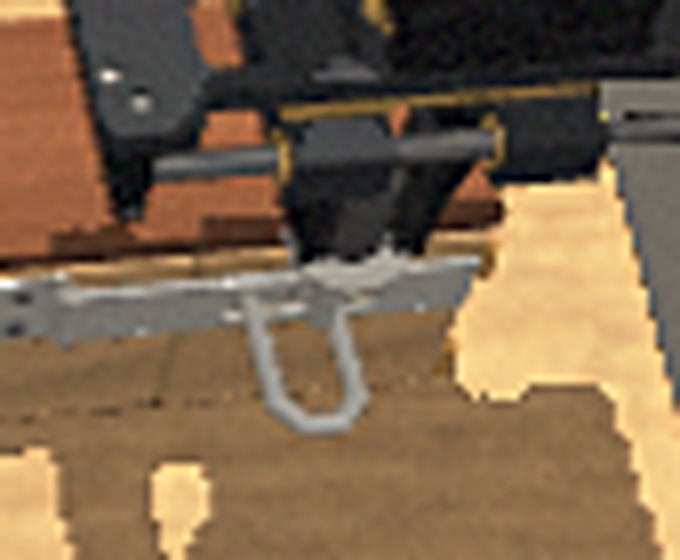

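The staple bars are centred at about (302,360), close to the predicted (300,357). The collar, at about (355,265), sits roughly 15 px right of and 19 px below where I predicted, and I can't make out the shank. The pin may be tilted, so I'll back off to get a clear background and look again.

{"fn": "move_arm", "kwargs": {
  "moves": "0 0 -0.3 0 0 0 0.1;0.2 0 -0.5 0 0 0 0.1;0.5 0 -0.5 0 0 0 0.1;0.8 0 -0.5 0 0 0 0.1;0.8 0 -0.5 0 0 0 0.1;0.8 0 -0.5 0 0 0 0.1"
}}

```text
time: 14.55
position: [0.4213, -0.2311, 0.2216]
tool_rot: [-0.032, 0.999, -0.001, 0.001]
ft_force: [-0.3, 0.4, -1.0]
grip_width: 0.0195
grip_force: 25.0
```

```bash
python3 - <<'E'
from plan import *
s=snap('side','s5.png')['image']
p=o['position'];c=proj('side',p-[0,0,.03])[0].round().astype(int)-[40,30];print(c)
q=lambda P:((proj('side',P)[0]-c+.5)*10-.5).round()
for n,P in(('tcp',p),('foot',p-[0,0,.0658]),('collar',p-[0,0,.0208]),('colL',p-[0,-.018,.0208]),('colR',p-[0,.018,.0208]),('fingertipL',p+[0,.017,-.011]),('fingertipR',p+[0,-.017,-.011])): print(n,q(P))
w=s[c[1]:c[1]+60,c[0]:c[0]+80].astype(float)/255
cv2.imwrite('pics/c5.png',(cv2.resize(w,(800,600),interpolation=cv2.INTER_LINEAR)**.55*255).astype(np.uint8)[:,:,::-1])
E
```

```text
14.55 [ 0.42133299 -0.23110035  0.22162081] [-0.27058418  0.38765327 -1.01413856]
[335 211]
tcp [434. 230.]
foot [369. 384.]
collar [412. 281.]
colL [328. 283.]
colR [497. 279.]
fingertipL [342. 259.]
fingertipR [503. 255.]
```

View pics/c5.png

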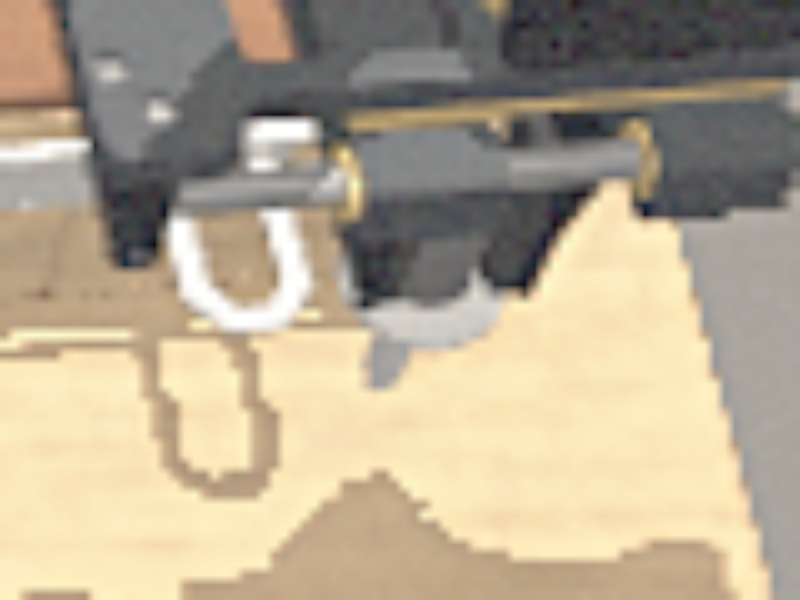

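The shank shows clearly, with its foot at (385,388) and the collar centred near x=425. The pin is upright, but it and the fingers appear about 15 px (3 mm) right of prediction, which is a side-camera offset. After correcting for that, the hole lies about 2 to 3 mm further left than my fit, so I'm adjusting y.

{"fn": "move_arm", "kwargs": {
  "moves": "-0.3 0.03 0 0 0 0 0.1;-0.6 0.03 0 0 0 0 0.1;-0.8 0.03 0 0 0 0 0.1;-0.8 0.03 0 0 0 0 0.1;-0.8 0.03 0.3 0 0 0 0.1;-0.8 0.03 0.5 0 0 0 0.1;-0.8 0.03 0.5 0 0 0 0.1"
}}

```text
time: 15.3
position: [0.4986, -0.221, 0.168]
tool_rot: [-0.033, 0.999, 0.002, -0.003]
ft_force: [-1.1, 0.3, -1.1]
grip_width: 0.0189
grip_force: 25.0
```

{"fn": "move_arm", "kwargs": {
  "moves": "0 0 0.05 0 0 0 0.1;0 0 0.1 0 0 0 0.1;0 0 0.15 0 0 0 0.1;0 0 0.2 0 0 0 0.1;0 0 0.25 0 0 0 0.1;0 0 0.25 0 0 0 0.1"
}}

```text
time: 15.9
position: [0.5001, -0.2222, 0.1449]
tool_rot: [-0.033, 0.999, 0.0, -0.001]
ft_force: [-0.5, -0.5, -1.9]
grip_width: 0.0194
grip_force: 25.0
```

{"fn": "move_arm", "kwargs": {
  "moves": "0 0 0.06 0 0 0 0.1;0 0 0.12 0 0 0 0.1;0 0 0.18 0 0 0 0.1;0 0 0.24 0 0 0 0.1;0 0 0.3 0 0 0 0.1;0 0 0.3 0 0 0 0.1"
}}

```text
time: 16.5
position: [0.4999, -0.2221, 0.1145]
tool_rot: [-0.033, 0.999, 0.001, -0.001]
ft_force: [-0.3, -0.1, -0.5]
grip_width: 0.0192
grip_force: 25.0
```

{"fn": "move_arm", "kwargs": {
  "moves": "0 0 0.02 0 0 0 0.1;0 0 0.04 0 0 0 0.1;0 0 0.05 0 0 0 0.1;0 0 0.05 0 0 0 0.1"
}}

```text
time: 16.9
position: [0.5005, -0.2224, 0.1105]
tool_rot: [-0.033, 0.999, 0.0, -0.0]
ft_force: [0.6, 1.3, -1.4]
grip_width: 0.0194
grip_force: 25.0
```

{"fn": "move_arm", "kwargs": {
  "moves": "0 0 0.01 0 0 0 0.1;0 0 0.01 0 0 0 0.1;0 0 0.01 0 0 0 0.5;0 0 0.01 0 0 0 0.5;0 0 0.01 0 0 0 0.5;0 0 0.01 0 0 0 0.5;0 0 0.01 0 0 0 0.5;0 0 0.01 0 0 0 0.5"
}}

```text
time: 17.7
position: [0.5005, -0.2224, 0.1096]
tool_rot: [-0.033, 0.999, -0.0, 0.0]
ft_force: [-0.6, -0.3, 0.2]
grip_width: 0.043
grip_force: 0.0
```

{"fn": "move_arm", "kwargs": {
  "moves": "0 0 -0.2 0 0 0 0.5;0 0 -0.5 0 0 0 0.5;0 0 -0.9 0 0 0 0.5;0 0 -1 0 0 0 0.5;0 0 -1 0 0 0 0.5"
}}

```text
time: 18.2
position: [0.5015, -0.2231, 0.2115]
tool_rot: [-0.033, 0.999, -0.001, 0.002]
ft_force: [-0.2, -0.5, -0.3]
grip_width: 0.0435
grip_force: 0.0
```

{"fn": "move_arm", "kwargs": {
  "moves": "0 1 -0.3 0 0 0 0.5;0 1 -0.3 0 0 0 0.5;0 1 -0.3 0 0 0 0.5;0 1 -0.3 0 0 0 0.5;0 1 -0.3 0 0 0 0.5"
}}

```text
time: 18.7
position: [0.4938, -0.1231, 0.2384]
tool_rot: [-0.033, 0.999, 0.0, -0.001]
ft_force: [0.5, -0.5, 0.5]
grip_width: 0.0434
grip_force: 0.0
```

{"fn": "move_arm", "kwargs": {
  "moves": "0 1 0 0 0 0 0.5;0 1 0 0 0 0 0.5;0 1 0 0 0 0 0.5;0 1 0 0 0 0 0.5;0 1 0 0 0 0 0.5"
}}

```text
time: 19.2
position: [0.4881, -0.0245, 0.2391]
tool_rot: [-0.032, 0.999, -0.0, -0.0]
ft_force: [-0.5, -0.3, -0.5]
grip_width: 0.0435
grip_force: 0.0
```

```bash
python3 - <<'E'
from h import *
t=snap('top','t6.png')['image'];s=snap('side','s6.png')['image']
f=lambda im,x,y:cv2.resize(im[y:y+75,x:x+50],(400,600),interpolation=cv2.INTER_CUBIC)
cv2.imwrite('pics/c6.png',np.hstack([f(t,335,205),f(s,335,195)])[:,:,::-1])
E
```

```text
(no output)
```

View pics/c6.png

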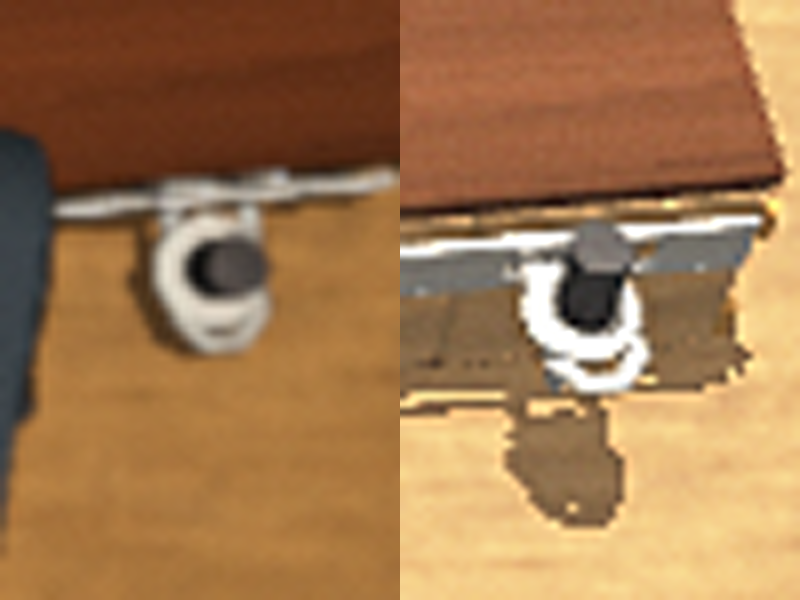

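The pin stands upright in the loop, with its collar on the bars at (210,275) and (585,305) and its shank below. The hasp is flat behind it. Handing in.

```bash
python3 -c "
from rig import robot
print(robot.hand_in())"
```

```text
the job is handed in; nothing more can be done
None
```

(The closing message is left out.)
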